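# Tip the nuts from the chute into the nut box

### The arm

A 6-joint arm with a two-finger parallel gripper is mounted at the origin on the work surface. World frame = base frame: x ahead of the robot, y to its left, z up, the work surface at z = 0. Lengths are in m, angles in rad, forces in N, time in s.
With the tool pointing down it reaches from about 0.35 to 0.975 m from the base axis. Payload 4.9 kg.
Tool frame: the origin (TCP) lies midway between the tips of the shut fingers; the grasp point (between the pads) lies 19 mm behind it; z points along the fingers, y is the line along which they close (so a half turn about z gives the same grasp; the last joint's range is limited). The gripper opens to 85 mm and grips with 20 to 120 N. Pads are 22 mm wide; open, the fingers measure 114 mm over their backs; the gripper's body (76 mm by 85 mm) begins 54 mm behind the grasp point. The pads swing forward as they close: fully open they stand 13 mm farther back than shut.
Start: joints at [-1.391, 0.053, 1.613, -0, 1.476, -0.119], TCP at [0.184, -0.597, 0.231] pointing down, gripper open.
Joint ranges: [-3.01, 3.01], [-1.01, 2.22], [0.06, 2.58], [-1.02, 4.17], [0.09, 2.62], [-3.14, 3.14]. Speed limits (rad/s): [2.57, 2.57, 3.14, 3.14, 3.14, 3.14].

### API

Orientations are given as a rotation vector (axis times angle).
In Python, from station import ctrl gives the robot as it stands. The module is installed in compiled form; this text tells all that it offers.
- The arm moves only by the shell command python3 -m handwheel 'ROWS' [OPENING] [FORCE]. ROWS is JSON, a list of rows, each a list of 2 entries, a list of its own where there are three numbers: the shift along the tool's x, y, z in cm, then the turn, a rotation vector about the tool's x, y, z in rad. In form: [[[tx, ty, tz], [ax, ay, az]], ...]. A call has 1 to 5 rows; each row is the pose to reach, as a shift and turn from the pose commanded when the call began, along the tool's axes at that moment; what a row does not reach only later rows make up. A row lasts 1/8 s, in which the tool goes at most 62.5 mm and 10.7 degrees, less where a joint would pass 70% of its speed; a pose out of reach is approached as far as the arm can. A call with a gripper value outside its range is refused whole. OPENING is the gripper's target within -1 to 1 (shut at 1, half-way at 0, fully open at -1), set as the call begins (- or left out, the last holds). The fingers move at their own pace and stop on an object; FORCE is the grip in N (left out, the last holds). Time passes only in rows, so rows that repeat a pose let the fingers close. It gives the time, the measured TCP pose, the force, the opening and the grip force at its end, in the units of the state.
- ctrl.get_obs(): the state, without advancing time (a new reading comes with each control period).
- ctrl.get_image(name): name is "side" or "top"; returns the picture (400x640x3 uint8, blue, green, red); there is no depth.
- ctrl.calibration(name): a dict with "fx", "fy", "cx", "cy" (pixels), "k1" (the pictures are not rectified: a ray, as slopes to the right and down, at radius r is drawn at 1 + k1 r^2 times it, then the intrinsics apply), "R" (3x3) and "t" (3): a world point X has camera coordinates R X + t. Camera axes: x right, y down, z forward; pixel columns grow to the right and rows downward; lengths in m; the calibration is good to about 2 mm. A picture is of the moment at which its call begins. calibration takes no time and is no camera call.
- ctrl.finish_job(): hands the job in; it is judged then, once.
Trained networks look in the newest picture that a camera, given by its name, has taken for a name from the list of things; names that differ only in an ending like _2 or _b are one class to them, and where a whole thing is asked for, a point or a joint stands for the part that bears it (a point fixed in the world has none). Each returns a list of dicts, best first, with "score" (0 to 1); they miss things now and then, are a little off and sometimes report something else, mostly with a low value. They report only what shows in the picture. A call takes as long as a camera call.
- ctrl.look_for(camera, query): "position" ([column, row] in pixels, amid what is visible of it).
- ctrl.landmark_of(camera, query): "position" ([column, row] in pixels: a listed point, or the origin of a listed thing).
The state is a dict: "t": time; "q": joint angles; "dq": joint speeds; "effort": joint torques, N m; "tool_pos": TCP position; "tool_rot": TCP orientation; "contact_force": force on the tool from outside, world axes, zero at the start; "wrist_torque": the same for the moment, N m; "opening": finger opening in m; "grip_force": force on a finger pad.
Only numpy, scipy, OpenCV 4.12 (cv2) and the standard library are available. Lean on these libraries where they do the work, as an engineer would, in place of code of your own. Each camera call takes 0.05 s, during which the arm holds its last target. There are 200 camera calls.

### The job

Two steel hex nuts lie in the small wooden chute on the workbench. Lift the chute by its upright grip with the nuts in it, tip both nuts out of its open end through the large square opening in the top of the wooden nut box (not the look-alike box with the small opening) without touching the nuts with the gripper, then stand the empty chute upright on the bench again and let go.

Things in the scene. Friction and masses are not known exactly. Their poses are not given: they have to be found in the camera images.
- chute: Loose wooden trough, 0.3 kg, 180 (x) x 46 x 32 mm high, open end at +x, end wall at -x; metal floor 5 mm, channel 30 mm wide. Amid it a 24 mm long bridge, 60 mm high underneath, bears the grip: a square post 24 x 24 mm over the origin, 70 to 118 mm up. Origin: centre of underside, z up; lip at x = +90 mm. Starts level on the bench. Nuts slide at 14 to 20 degrees of tilt; 35 to 40 empties it.
- nutbox: Pale wooden box 130 x 130 mm, 92 mm high, fixed to the bench, with a square opening 76 x 76 mm in the middle of its 10 mm thick top; pour from any side. Origin: centre of its underside, axes along its sides, z up. A like box whose opening is only 26 mm wide stands near it; the two swap places.
- nut1: Steel hex nut, 21 mm across flats (24 mm across corners), 11 mm high, 24 g, lying flat in the chute near its closed end. Origin: centre of its underside, z along its axis.
- nut2: A second, identical hex nut, lying flat in the chute between the first nut and the bridge. Origin: centre of its underside, z along its axis.

How it is judged:
On the way, in this order (a step that is already met when the one before it is completed fails the run):
1. the chute is lifted at least 40 mm off the bench, within 11 degrees of level, with both nuts in it (height (world z) of chute above 0.04 m and angle between chute's own z axis and vertical below 0.2 rad and z of nut1 in the frame of chute between 0 and 0.03 m and distance between each of nut1, nut2 and chute below 0.1 m and z of nut2 in the frame of chute between 0 and 0.03 m), for 0.2 s.
2. the chute, off the bench, is tilted more than 14 degrees (height (world z) of chute above 0.04 m and angle between chute's own z axis and vertical above 0.25 rad), for 0.1 s.
At the end, for the whole second after the job is handed in: Both nuts lie at rest inside the nut box (within 56 mm of its centre along each side and below 60 mm height); the chute stands at rest on the bench, its underside within 8 mm of bench height and within 7 degrees of upright (x of nut1 in the frame of nutbox between -0.056 and 0.056 m and y of nut1 in the frame of nutbox between -0.056 and 0.056 m and z of nut1 in the frame of nutbox between 0 and 0.06 m and linear speed of each of nut1, nut2 below 0.05 m/s and x of nut2 in the frame of nutbox between -0.056 and 0.056 m and y of nut2 in the frame of nutbox between -0.056 and 0.056 m and z of nut2 in the frame of nutbox between 0 and 0.06 m and height (world z) of chute between -0.008 and 0.008 m and angle between chute's own z axis and vertical below 0.12 rad and linear speed of chute below 0.03 m/s); the robot touches nothing.
It fails at once if the fingers touch nut 1 (more than 0.5 N) (contact force between the fingers and nut1 above 0.5 N).
It fails at once if the fingers touch nut 2 (more than 0.5 N) (contact force between the fingers and nut2 above 0.5 N).
It also fails if it takes over 58 s, if anything falls off the work surface, if the arm or the gripper's body presses on something with over 40 N, if the wrist force passes 120 N, or if a joint passes its speed limit or range.

## Working session

There is one attempt and no reset: what is moved stays moved. The work goes in short steps, Python scripts to look and compute and a shell command to move; the robot and the scene stay as the last step left them, time stands still between calls to the robot, and variables do not carry over. Pictures are saved under pics/ and viewed, at most 10 in all, crops included, and the job is handed in when it is done.

```bash
mkdir -p pics; cat > h.py <<'E'
import numpy as np, cv2
from scipy.spatial.transform import Rotation as Ro
from station import ctrl
def ray(cam,px):
    c=ctrl.calibration(cam); d=np.array([(px[0]-c['cx'])/c['fx'],(px[1]-c['cy'])/c['fy']])
    u=d.copy()
    for _ in range(20): u=d/(1+c['k1']*(u@u))
    R=np.array(c['R']);t=np.array(c['t'])
    return -R.T@t, R.T@np.array([u[0],u[1],1])
def at_z(cam,px,z):
    o,d=ray(cam,px); return o+d*(z-o[2])/d[2]
def proj(cam,X):
    c=ctrl.calibration(cam); p=np.array(c['R'])@np.array(X)+np.array(c['t']); u=p[:2]/p[2]; u=u*(1+c['k1']*(u@u))
    return np.array([u[0]*c['fx']+c['cx'],u[1]*c['fy']+c['cy']])
def tri(p1,p2):
    (o1,d1),(o2,d2)=ray('top',p1),ray('side',p2)
    s=np.linalg.lstsq(np.c_[d1,-d2],o2-o1,rcond=None)[0]
    a,b=o1+d1*s[0],o2+d2*s[1]; return (a+b)/2,np.linalg.norm(a-b)
E
python3 - <<'E'
from h import *
for c in ('top','side'):
    cv2.imwrite(f'pics/{c}0.png',ctrl.get_image(c))
    print(c,ray(c,(320,200)))
    for n in ('chute','nutbox','nut1'):
        for f in ('look_for','landmark_of'):
            print(n,f,[(np.round(r['position'],1).tolist(),round(r['score'],2)) for r in getattr(ctrl,f)(c,n)])
E
```

```text
top (array([0.39320687, 0.00916379, 0.96755493]), array([ 0.18237334, -0.00465429, -0.98339777]))
chute look_for [([439.4, 231.1], 0.85)]
chute landmark_of [([434.6, 232.5], 0.94)]
nutbox look_for [([284.4, 234.1], 0.97)]
nutbox landmark_of [([287.8, 234.5], 0.59), ([437.5, 230.5], 0.16)]
nut1 look_for [([465.5, 233.0], 0.5)]
nut1 landmark_of [([461.9, 232.9], 0.6)]
side (array([ 0.4838545 , -0.60958474,  0.52082293]), array([ 0.03931239,  0.79268709, -0.60836128]))
chute look_for [([321.8, 337.7], 0.95)]
chute landmark_of [([323.6, 341.7], 0.61)]
nutbox look_for [([304.2, 183.5], 0.73)]
nutbox landmark_of [([304.7, 198.7], 0.92)]
nut1 look_for [([328.6, 361.9], 0.7), ([322.9, 379.4], 0.54)]
nut1 landmark_of [([321.0, 383.4], 0.64), ([328.5, 359.7], 0.64)]
```

View pics/top0.png

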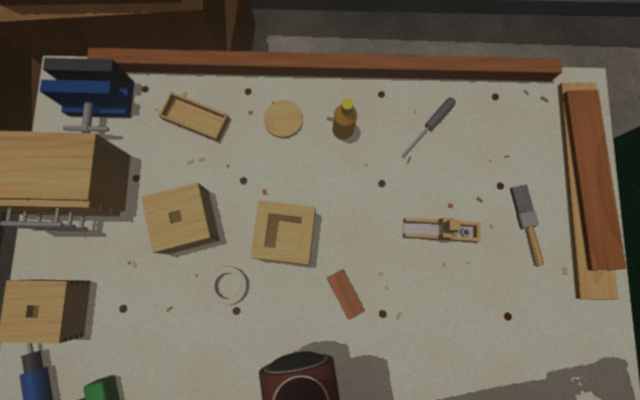

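View pics/side0.png

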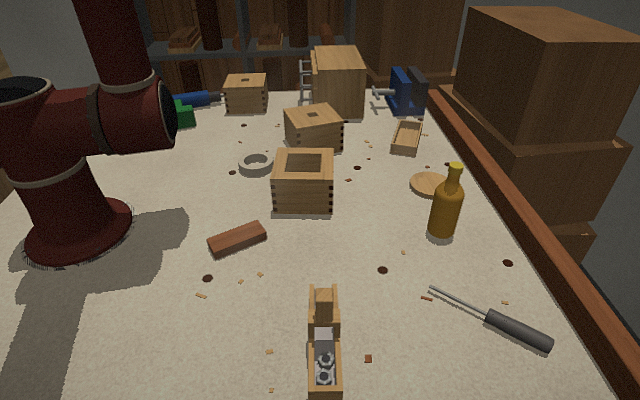

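Top view: the large-opening nut box is at (284,234). The chute spans columns 403–480 at row ~230, with its open end left (+y) and the nuts near (465,232). I'll zoom in for edges.

```bash
python3 - <<'E'
from h import *
t=cv2.imread('pics/top0.png'); s=cv2.imread('pics/side0.png')
a=cv2.resize(t[205:260,395:490],(760,440)[0:2] if 0 else None,fx=4,fy=4,interpolation=3)
b=cv2.resize(t[190:275,240:330],None,fx=4,fy=4,interpolation=3)
c=cv2.resize(s[275:400,290:360],None,fx=4,fy=4,interpolation=3)
o=np.zeros((560,780,3),np.uint8); o[:220,:380]=a; o[220:560,:360]=b; o[:500,400:680]=c
cv2.imwrite('pics/crop.png',o)
for z in (0,.09): print('chute',z,at_z('top',(434.6,232.5),z))
print('box',at_z('top',(287.8,234.5),0),tri((287.8,234.5),(304.7,198.7)),tri((434.6,232.5),(323.6,341.7)))
E
```

```text
chute 0 [ 0.49668985 -0.28148948  0.        ]
chute 0.09 [ 0.48706407 -0.25445351  0.09      ]
box [0.48411165 0.08255425 0.        ] (array([ 0.48362761,  0.0828421 , -0.00483736]), np.float64(0.0018743868006175827)) (array([ 0.50051814, -0.284032  , -0.00895023]), np.float64(0.005727586011324926))
```

View pics/crop.png

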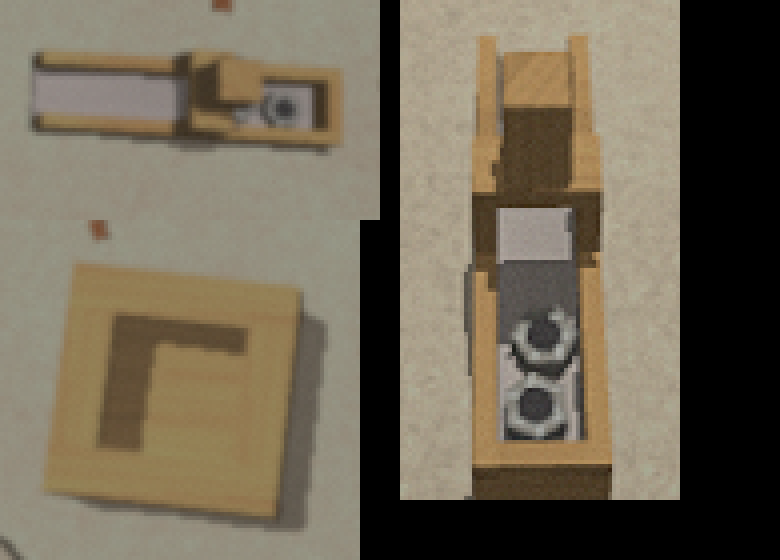

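The crop shows the chute rim corners at about (403.7,218), (403.7,237), (480.7,222) and (480.7,241), the post top near (454.5,225), and the box top corners. Next I'll convert these to positions.

```bash
python3 - <<'E'
from h import *
C=[at_z('top',p,.032) for p in [(403.7,218.2),(403.7,237.2),(480.7,222),(480.7,241.2)]]
L=(C[0]+C[1])/2;Rr=(C[2]+C[3])/2
print('chute ends',L,Rr,'c',(L+Rr)/2,'len',np.linalg.norm(L-Rr),'yaw',np.degrees(np.arctan2(*(L-Rr)[[1,0]])))
print('post',at_z('top',(454.5,225),.118))
B=np.array([at_z('top',p,.092) for p in [(259.5,200.75),(315.75,207.5),(309.25,264.25),(251.25,258.25)]])
print('box',B,B.mean(0),[np.linalg.norm(B[i]-B[i-1]) for i in range(4)],[np.degrees(np.arctan2(*(B[i]-B[i-1])[[1,0]])) for i in range(4)])
# check via side: post top and box centre
m=(L+Rr)/2; print(proj('side',[m[0],m[1],.118]),proj('top',[m[0],m[1],.118]))
bm=B.mean(0); print(proj('side',bm))
o=ctrl.get_obs();print(o['t'],o['tool_pos'],o['tool_rot'],Ro.from_rotvec(o['tool_rot']).as_matrix().round(3))
E
```

```text
chute ends [ 0.50338225 -0.19783559  0.032     ] [ 0.49786766 -0.38274511  0.032     ] c [ 0.50062496 -0.29029035  0.032     ] len 0.18499173438649197 yaw 88.29176506699496
post [ 0.50145107 -0.29006124  0.118     ]
box [[0.550909   0.1423527  0.092     ]
 [0.53808954 0.01430916 0.092     ]
 [0.41050766 0.02593549 0.092     ]
 [0.4210739  0.15474959 0.092     ]] [0.48014503 0.08433673 0.092     ] [np.float64(0.13042559873539064), np.float64(0.12868366937487685), np.float64(0.12811052508982826), np.float64(0.12924673238584639)] [np.float64(-5.4541702877027625), np.float64(-95.71728769226789), np.float64(174.79310953476363), np.float64(85.31069587521095)]
[321.66340597 293.64927326] [454.61861639 225.37761119]
[302.03356634 162.69721639]
0.7 [ 0.18401265 -0.59730455  0.23135014] [3.10650401e+00 4.67659096e-01 6.85898023e-05] [[ 0.956  0.294  0.   ]
 [ 0.294 -0.956 -0.   ]
 [ 0.     0.    -1.   ]]
```

```bash
cat >> h.py <<'E'
def to(p, z_axis_yaw=None):
    o=ctrl.get_obs(); R=Ro.from_rotvec(o['tool_rot']); 
    print('t',round(o['t'],2),'tcp',o['tool_pos'].round(4) if hasattr(o['tool_pos'],'round') else o['tool_pos'],'F',np.round(o['contact_force'],1),'open',o['opening'],'grip',o['grip_force'])
    yaw=np.radians(z_axis_yaw if z_axis_yaw is not None else 0)
    T=Ro.from_matrix(np.c_[[np.cos(yaw),np.sin(yaw),0],[np.sin(yaw),-np.cos(yaw),0],[0,0,-1]])
    print('shift cm',(R.inv().apply(np.array(p)-o['tool_pos'])*100).round(2),'turn to yaw',(R.inv()*T).as_rotvec().round(3),'q',np.round(o['q'],2))
E
python3 -m handwheel '[[[6,-3,1],[0,0,0.1]],[[12,-6,2],[0,0,0.2]],[[17,-9,3],[0,0,0.328]],[[22,-11.5,4],[0,0,0.328]],[[27,-14,5],[0,0,0.328]]]' -1 80
python3 -c "
from h import *
to([.502,-.290,.16],-1.7)"
```

```text
t: 1.32
tool_pos: [0.4021, -0.3824, 0.1813]
tool_rot: [3.141, -0.046, 0.001]
contact_force: [0.4, -0.2, -0.5]
opening: 0.0852
grip_force: 0.0
t 1.32 tcp [ 0.4021 -0.3824  0.1813] F [ 0.4 -0.2 -0.5] open 0.08523629433379802 grip 0.0
shift cm [ 9.72 -9.53  2.13] turn to yaw [ 0.001 -0.001  0.001] q [-0.89 -0.08  1.83  0.    1.39  0.71]
```

```bash
python3 -m handwheel '[[[4,-4,0.5],[0,0,0]],[[8,-8,1],[0,0,0]],[[9.7,-9.5,1.5],[0,0,0]],[[9.7,-9.5,1.5],[0,0,0]],[[9.7,-9.5,1.5],[0,0,0]]]'
python3 - <<'E'
from h import *
to([.502,-.290,.077],-1.7)
t=ctrl.get_image('top');s=ctrl.get_image('side')
o=np.zeros((480,780,3),np.uint8)
o[:320,:400]=cv2.resize(t[180:260,390:490],None,fx=4,fy=4,interpolation=3)
o[:480,420:780]=cv2.resize(s[200:360,260:380],None,fx=3,fy=3,interpolation=3)
cv2.imwrite('pics/pre.png',o)
E
```

```text
t: 1.95
tool_pos: [0.5002, -0.2924, 0.1664]
tool_rot: [3.141, -0.046, -0.0]
contact_force: [-0.6, -0.2, 0.3]
opening: 0.0854
grip_force: 0.0
t 1.95 tcp [ 0.5002 -0.2924  0.1664] F [-0.6 -0.2  0.3] open 0.0853740621731328 grip 0.0
shift cm [ 0.18 -0.25  8.94] turn to yaw [0. 0. 0.] q [-0.66 -0.01  1.78 -0.    1.36  0.94]
```

View pics/pre.png

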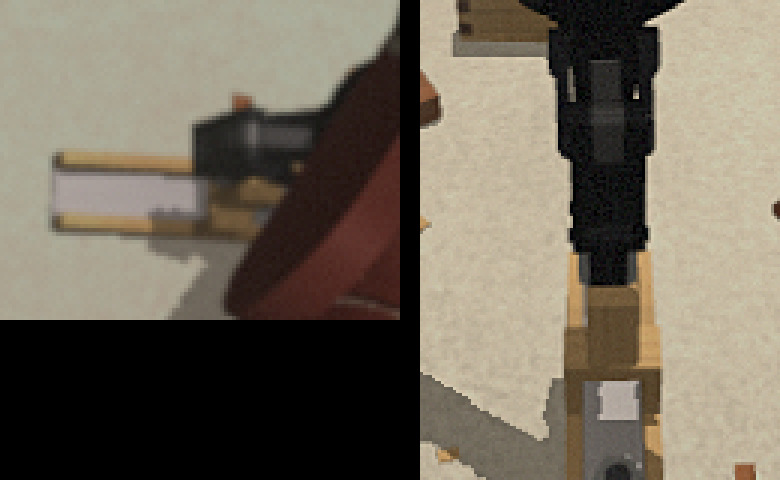

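The gripper is over the post in both views: in the crop's side view the finger is at column ~607 and the post at ~612. I'll descend and close.

```bash
python3 -m handwheel '[[[0.2,-0.25,3],[0,0,0]],[[0.2,-0.25,5],[0,0,0]],[[0.2,-0.25,7],[0,0,0]],[[0.2,-0.25,8.7],[0,0,0]],[[0.2,-0.25,8.9],[0,0,0]]]'
python3 -m handwheel '[[[0,0,0],[0,0,0]],[[0,0,0],[0,0,0]],[[0,0,0],[0,0,0]],[[0,0,0],[0,0,0]],[[0,0,0],[0,0,0]]]' 1 80
python3 -m handwheel '[[[0,0,0],[0,0,0]],[[0,0,0],[0,0,0]]]' 1 80
```

```text
t: 2.68
tool_pos: [0.5016, -0.2889, 0.0754]
tool_rot: [-3.139, 0.046, 0.004]
contact_force: [0.1, 0.6, -0.4]
opening: 0.0855
grip_force: 0.0
t: 3.3
tool_pos: [0.5033, -0.29, 0.0784]
tool_rot: [3.14, -0.046, 0.003]
contact_force: [0.3, -0.4, 4.2]
opening: 0.023
grip_force: 79.4
t: 3.55
tool_pos: [0.5033, -0.29, 0.0784]
tool_rot: [3.14, -0.046, 0.003]
contact_force: [1.0, -0.5, 5.5]
opening: 0.0234
grip_force: 79.6
```

```bash
python3 -m handwheel '[[[0,0,-1],[0,0,0]],[[0,0,-2.5],[0,0,0]],[[0,0,-4],[0,0,0]],[[0,0,-6],[0,0,0]],[[0,0,-8],[0,0,0]]]'
python3 -m handwheel '[[[0,0,-2],[0,0,0]],[[0,0,-3.5],[0,0,0]],[[0,0,-4.5],[0,0,0]],[[0,0,-4.5],[0,0,0]],[[0,0,-4.5],[0,0,0]]]'
python3 - <<'E'
from h import *
to([.485,-.03,.20],-1.7)
t=ctrl.get_image('top');s=ctrl.get_image('side')
o=np.zeros((480,780,3),np.uint8)
o[:320,:400]=cv2.resize(t[180:260,390:490],None,fx=4,fy=4,interpolation=3)
o[:480,420:780]=cv2.resize(s[150:310,260:380],None,fx=3,fy=3,interpolation=3)
cv2.imwrite('pics/lift.png',o)
E
```

```text
t: 4.18
tool_pos: [0.5028, -0.2895, 0.1591]
tool_rot: [3.141, -0.046, 0.001]
contact_force: [0.3, 0.0, -3.8]
opening: 0.0233
grip_force: 78.6
t: 4.8
tool_pos: [0.5022, -0.2891, 0.2013]
tool_rot: [-3.14, 0.046, 0.002]
contact_force: [0.3, -0.8, -3.9]
opening: 0.0231
grip_force: 78.6
t 4.8 tcp [ 0.5022 -0.2891  0.2013] F [ 0.3 -0.8 -3.9] open 0.023066211092603057 grip 78.62120389938354
shift cm [ -2.47 -25.85   0.16] turn to yaw [-0.001  0.001  0.   ] q [-0.65 -0.03  1.75 -0.    1.43  0.95]
```

View pics/lift.png

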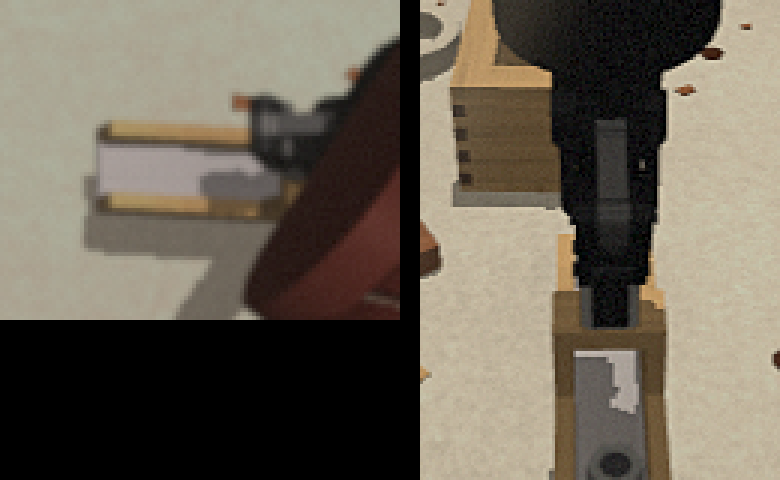

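The chute is held level at ~0.12 m and a nut shows at the closed end. Next I carry it to the box.

```bash
python3 -m handwheel '[[[-0.1,-1,0],[0,0,0]],[[-0.3,-3,0],[0,0,0]],[[-0.5,-5.5,0],[0,0,0]],[[-0.7,-8,0],[0,0,0]],[[-1,-10.5,0],[0,0,0]]]'
python3 -m handwheel '[[[-0.2,-2.5,0],[0,0,0]],[[-0.5,-5,0],[0,0,0]],[[-0.7,-7.5,0],[0,0,0]],[[-1,-10,0],[0,0,0]],[[-1.2,-12,0],[0,0,0]]]'
python3 -m handwheel '[[[-0.2,-1.5,0],[0,0,0]],[[-0.3,-2.5,0],[0,0,0]],[[-0.3,-3,0],[0,0,0]],[[-0.3,-3,0],[0,0,0]]]'
python3 - <<'E'
from h import *
to([.479,-.03,.20],-1.7)
t=ctrl.get_image('top');s=ctrl.get_image('side')
o=np.zeros((480,780,3),np.uint8)
o[:400,:400]=cv2.resize(t[160:294,240:374],(400,400),interpolation=3)
o[:480,420:780]=cv2.resize(s[80:240,260:380],None,fx=3,fy=3,interpolation=3)
cv2.imwrite('pics/over.png',o)
E
```

```text
t: 5.52
tool_pos: [0.4954, -0.1817, 0.2023]
tool_rot: [-3.141, 0.044, -0.0]
contact_force: [0.1, 0.1, -4.9]
opening: 0.0231
grip_force: 78.8
t: 6.15
tool_pos: [0.4865, -0.0614, 0.2023]
tool_rot: [-3.141, 0.043, -0.001]
contact_force: [-0.5, -0.3, -4.5]
opening: 0.0234
grip_force: 78.8
t: 6.65
tool_pos: [0.4851, -0.0338, 0.2023]
tool_rot: [3.141, -0.046, 0.0]
contact_force: [-0.5, 0.6, -3.4]
opening: 0.0234
grip_force: 78.9
t 6.65 tcp [ 0.4851 -0.0338  0.2023] F [-0.5  0.6 -3.4] open 0.023355600532618006 grip 78.90621542930603
shift cm [-0.62 -0.36  0.23] turn to yaw [ 0.    -0.     0.001] q [-0.22 -0.27  1.96 -0.    1.45  1.38]
```

View pics/over.png

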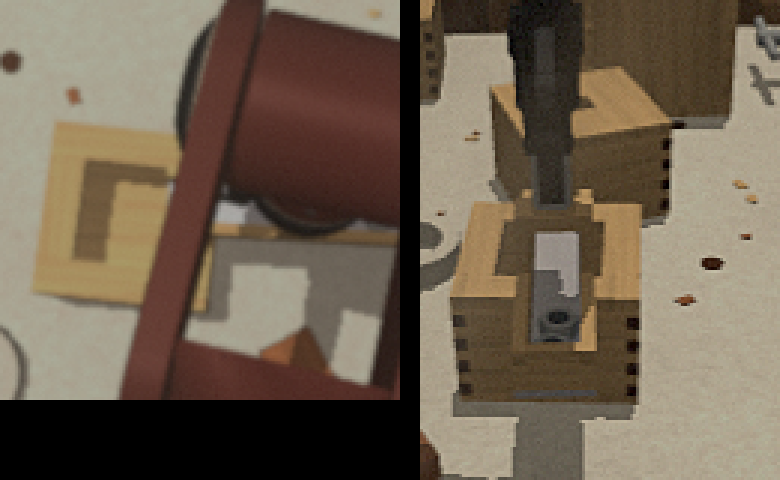

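The lip is over the near part of the opening, in line with it. Now I compute the pivot-about-lip rows.

```bash
python3 - <<'E'
from h import *
o=ctrl.get_obs();R=Ro.from_rotvec(o['tool_rot']);p=o['tool_pos']
yaw=np.radians(88.3);cx=np.array([np.cos(yaw),np.sin(yaw),0]);cy=np.array([-np.sin(yaw),np.cos(yaw),0])
lip=p-[0,0,.0785]+.09*cx
print('lip',lip)
for th,tgt in ((8,(.4815,.062,.118)),(16,(.4815,.064,.114)),(24,(.4815,.064,.112)),(32,(.4815,.064,.112)),(40,(.4815,.064,.112)),(44,(.4815,.064,.112))):
    T=Ro.from_rotvec(np.radians(th)*cy); q=np.array(tgt)+T.apply(p-lip)
    print(th,(R.inv().apply(q-p)*100).round(2),(R.inv()*T*R).as_rotvec().round(3))
E
```

```text
lip [0.48781287 0.05573315 0.1237906 ]
8 [-0.65 -1.79 -0.6 ] [-0.14  0.    0.  ]
16 [-0.66 -3.32 -1.2 ] [-0.279  0.     0.   ]
24 [-0.66 -4.78 -1.8 ] [-0.419  0.     0.   ]
32 [-0.66 -6.33 -2.4 ] [-0.559  0.     0.   ]
40 [-0.66 -7.96 -2.77] [-0.698  0.     0.   ]
44 [-0.66 -8.79 -2.87] [-0.768  0.     0.   ]
```

```bash
python3 -m handwheel '[[[-0.65,-1.8,-0.6],[-0.14,0,0]],[[-0.65,-3.3,-1.2],[-0.28,0,0]],[[-0.65,-4.8,-1.8],[-0.42,0,0]],[[-0.65,-6.3,-2.4],[-0.56,0,0]],[[-0.65,-8,-2.8],[-0.7,0,0]]]'
python3 -m handwheel '[[[0,0,0],[0,0,0]],[[0,0,0],[0,0,0]],[[0,0,0],[0,0,0]],[[0,0,0],[0,0,0]],[[0,0,0],[0,0,0]]]'
python3 - <<'E'
from h import *
to([.479,.055,.23],-1.7)
t=ctrl.get_image('top');s=ctrl.get_image('side')
o=np.zeros((480,780,3),np.uint8)
o[:400,:400]=cv2.resize(t[160:294,240:374],(400,400),interpolation=3)
o[:480,420:780]=cv2.resize(s[80:240,260:380],None,fx=3,fy=3,interpolation=3)
cv2.imwrite('pics/tilt.png',o)
E
```

```text
t: 7.38
tool_pos: [0.4816, 0.0471, 0.2312]
tool_rot: [2.439, -0.037, -0.01]
contact_force: [0.3, -0.2, -4.8]
opening: 0.0235
grip_force: 80.5
t: 8.0
tool_pos: [0.4809, 0.0458, 0.2306]
tool_rot: [2.442, -0.037, -0.013]
contact_force: [0.1, -0.5, -3.9]
opening: 0.0233
grip_force: 80.9
t 8.0 tcp [0.4809 0.0458 0.2306] F [ 0.1 -0.5 -3.9] open 0.02332814073567004 grip 80.90084195137024
shift cm [-0.22 -0.74 -0.54] turn to yaw [ 0.699 -0.    -0.001] q [ 0.3  -0.11  1.89 -0.66  1.62  1.95]
```

View pics/tilt.png

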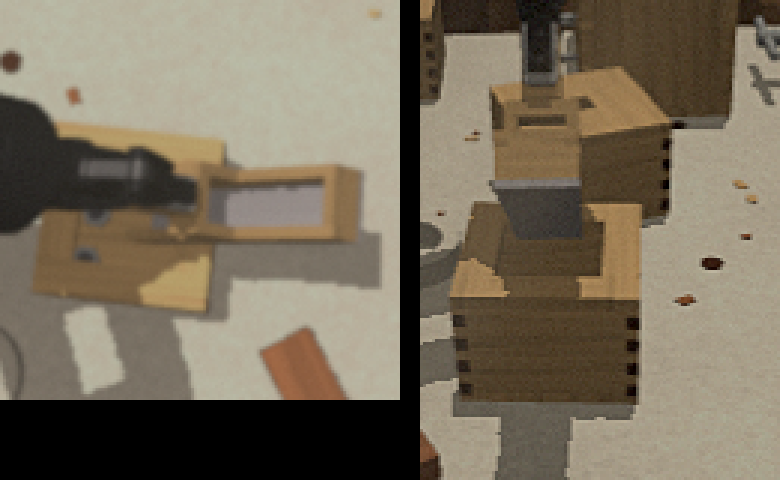

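Upper part of the chute is empty, and two grey nuts appear inside the box at about (95,215) and (88,255) in the crop. I'll level the chute and carry it back.

```bash
python3 - <<'E'
from h import *
to([.481,.04,.25],-1.7);to([.481,-.06,.23],-1.7)
E
```

```text
t 8.1 tcp [0.4809 0.046  0.2305] F [-1.   0.2 -3.7] open 0.023113268380881433 grip 80.90149641036987
shift cm [ 0.03  1.72 -1.11] turn to yaw [ 0.7 -0.  -0. ] q [ 0.3  -0.11  1.89 -0.66  1.62  1.95]
t 8.1 tcp [0.4809 0.046  0.2305] F [-1.   0.2 -3.7] open 0.023113268380881433 grip 80.90149641036987
shift cm [0.32 8.08 6.86] turn to yaw [ 0.7 -0.  -0. ] q [ 0.3  -0.11  1.89 -0.66  1.62  1.95]
```

```bash
python3 -m handwheel '[[[0,1,-0.8],[0.14,0,0]],[[0,2.5,0.2],[0.3,0,0]],[[0.1,4.5,2.5],[0.45,0,0]],[[0.2,6.5,5],[0.6,0,0]],[[0.3,8,6.8],[0.7,0,0]]]'
python3 -m handwheel '[[[0.2,3,0],[0,0,0]],[[0.4,7,0],[0,0,0]],[[0.7,11,0],[0,0,0]],[[1,15,0],[0,0,0]],[[1.3,18.5,0],[0,0,0]]]'
python3 - <<'E'
from h import *
to([.50,-.290,.10],-1.7)
t=ctrl.get_image('top');s=ctrl.get_image('side')
o=np.zeros((480,780,3),np.uint8)
o[:400,:400]=cv2.resize(t[190:280,240:330],(400,400),interpolation=3)
o[:480,420:780]=cv2.resize(s[100:360,220:415],(360,480),interpolation=3)
cv2.imwrite('pics/back.png',o)
for c in ('top','side'): print(c,[(np.round(r['position'],1).tolist(),round(r['score'],2)) for r in ctrl.look_for(c,'nut1')])
E
```

```text
t: 8.72
tool_pos: [0.4803, -0.0608, 0.2304]
tool_rot: [-3.14, 0.048, -0.001]
contact_force: [-0.3, -0.0, -3.5]
opening: 0.0234
grip_force: 80.9
t: 9.35
tool_pos: [0.4877, -0.2458, 0.2297]
tool_rot: [3.14, -0.047, -0.003]
contact_force: [1.2, 0.0, -3.5]
opening: 0.0229
grip_force: 80.9
t 9.35 tcp [ 0.4877 -0.2458  0.2297] F [ 1.2  0.  -3.5] open 0.02288276240393073 grip 80.85055589675903
shift cm [ 1.39  4.37 12.97] turn to yaw [0.001 0.002 0.   ] q [-0.6  -0.13  1.8  -0.    1.48  1.  ]
top []
side []
```

View pics/back.png

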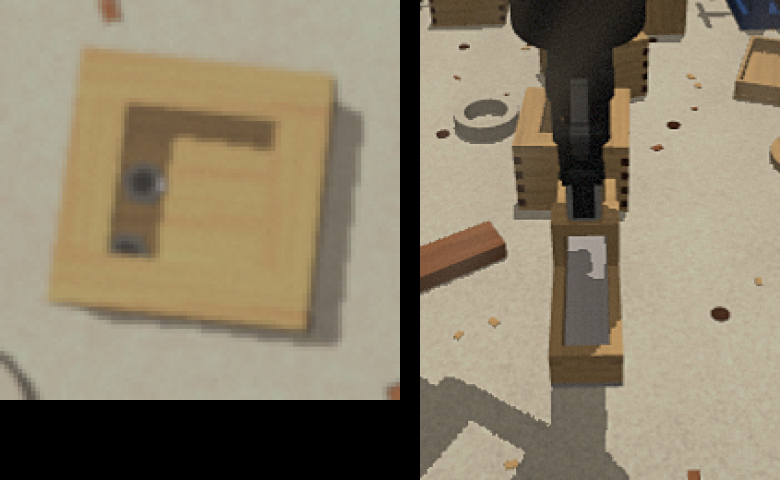

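Both nuts lie in the box at crop positions (143,183) and (130,243), and the chute is empty. I'll set it down.

```bash
python3 -m handwheel '[[[1,3,3],[0,0,0]],[[1.4,4.4,6],[0,0,0]],[[1.4,4.4,9],[0,0,0]],[[1.4,4.4,12],[0,0,0]],[[1.4,4.4,13.5],[0,0,0]]]'
python3 -m handwheel '[[[0,0,0.2],[0,0,0]],[[0,0,0.5],[0,0,0]],[[0,0,0.8],[0,0,0]],[[0,0,1],[0,0,0]],[[0,0,1.2],[0,0,0]]]'
```

```text
t: 10.18
tool_pos: [0.5001, -0.2867, 0.0927]
tool_rot: [-3.139, 0.044, 0.005]
contact_force: [-0.3, -0.4, -3.7]
opening: 0.0232
grip_force: 80.9
t: 10.8
tool_pos: [0.5013, -0.2886, 0.0831]
tool_rot: [3.141, -0.046, 0.001]
contact_force: [-0.1, 0.4, -2.5]
opening: 0.0232
grip_force: 80.9
```

```bash
python3 -m handwheel '[[[0,0,0.1],[0,0,0]],[[0,0,0.3],[0,0,0]],[[0,0,0.4],[0,0,0]],[[0,0,0.4],[0,0,0]]]'
```

```text
t: 11.3
tool_pos: [0.5011, -0.2884, 0.0787]
tool_rot: [-3.141, 0.046, 0.0]
contact_force: [-0.6, -0.5, -3.9]
opening: 0.0229
grip_force: 80.9
```

```bash
python3 -m handwheel '[[[0,0,0.1],[0,0,0]],[[0,0,0.15],[0,0,0]],[[0,0,0.15],[0,0,0]]]'
```

```text
t: 11.68
tool_pos: [0.5015, -0.2886, 0.0784]
tool_rot: [3.141, -0.046, 0.001]
contact_force: [-1.7, 2.7, 4.7]
opening: 0.0232
grip_force: 82.1
```

Contact with the bench (+4.7 N). Release and retreat straight up.

```bash
python3 -m handwheel '[[[0,0,0],[0,0,0]],[[0,0,0],[0,0,0]],[[0,0,0],[0,0,0]],[[0,0,0],[0,0,0]],[[0,0,0],[0,0,0]]]' -1
python3 -m handwheel '[[[0,0,-1],[0,0,0]],[[0,0,-3],[0,0,0]],[[0,0,-6],[0,0,0]],[[0,0,-10],[0,0,0]],[[0,0,-14],[0,0,0]]]'
python3 -m handwheel '[[[-4,0,0],[0,0,0]],[[-8,0,0],[0,0,0]],[[-10,0,0],[0,0,0]],[[-10,0,0],[0,0,0]],[[-10,0,0],[0,0,0]]]'
python3 - <<'E'
from h import *
t=ctrl.get_image('top');s=ctrl.get_image('side')
o=np.zeros((480,780,3),np.uint8)
o[:320,:400]=cv2.resize(t[180:260,390:490],None,fx=4,fy=4,interpolation=3)
o[:480,420:780]=cv2.resize(s[240:400,260:380],None,fx=3,fy=3,interpolation=3)
cv2.imwrite('pics/end.png',o)
E
```

```text
t: 12.3
tool_pos: [0.5012, -0.2884, 0.0773]
tool_rot: [3.141, -0.046, 0.0]
contact_force: [0.6, 0.1, 1.1]
opening: 0.0858
grip_force: 0.0
t: 12.92
tool_pos: [0.5014, -0.2885, 0.2205]
tool_rot: [3.14, -0.046, 0.003]
contact_force: [0.8, -0.3, -0.1]
opening: 0.0853
grip_force: 0.0
t: 13.55
tool_pos: [0.4019, -0.2858, 0.2186]
tool_rot: [3.14, -0.046, 0.003]
contact_force: [0.2, 0.6, -0.2]
opening: 0.0855
grip_force: 0.0
```

View pics/end.png

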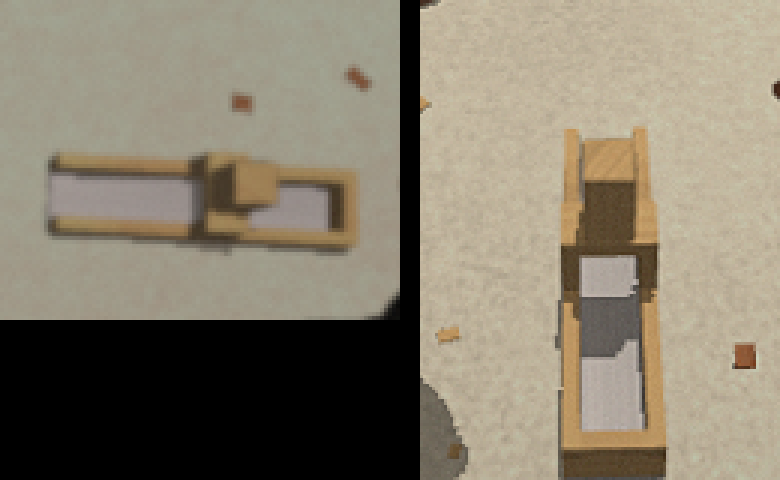

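The chute stands upright and empty on the bench, with the gripper clear of it.

```bash
python3 -c "
from station import ctrl
print(ctrl.finish_job())"
```

```text
the job is handed in; nothing more can be done
None
```

The job is handed in at about 14 s on the robot's clock: the last pictures show both nuts in the large-opening nut box and the empty chute upright on the bench with the gripper clear, but the hand-in returned no verdict.

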